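# Swap the wrong tin in the travelling case and shut it

## Robot

A 6-joint arm with a two-finger parallel gripper is mounted at the origin on a cart in front of the work surface, level with it; the furniture and walls round the work are solid. World frame = base frame: x ahead of the robot, y to its left, z up, the work surface at z = 0. Lengths are in m, angles in rad, forces in N, time in s.
With the tool pointing down it reaches from about 0.275 to 0.85 m from the base axis. Payload 19 kg.
Tool frame: the origin (TCP) lies midway between the tips of the shut fingers; the grasp point (between the pads) lies 19 mm behind it (robot.hold_point_z is the distance from the TCP to the grasp point, in m); z points along the fingers, y is the line along which they close (so a half turn about z gives the same grasp; the last joint's range is limited). The gripper opens to 85 mm and grips with 20 to 120 N. Pads are 22 mm wide; open, the fingers measure 114 mm over their backs; the gripper's body (76 mm by 85 mm) begins 54 mm behind the grasp point. The pads swing forward as they close: fully open they stand 13 mm farther back than shut.
Start: joints at [1.096, 0.15, 1.437, -0, 1.554, -0.134], TCP at [0.192, 0.542, 0.203] pointing down, gripper open.
Joint ranges: [-2.8, 2.8], [-0.68, 2.1], [0.12, 2.68], [-1.39, 4.53], [0.16, 2.79], [-2.81, 2.81]. Speed limits (rad/s): [1.89, 1.89, 2.22, 3.01, 3.01, 3.01].

## Interface

Orientations are given as [roll, pitch, yaw] about the fixed x, y, z axes, in that order (R = Rz(yaw) Ry(pitch) Rx(roll)).
In Python, from cell import robot, viewer, models gives the robot as it stands. The module is installed in compiled form; this text tells all that it offers. Calls block until the motion is done:
- robot.goto(position, orientation): joint-space move of the TCP to a pose.
- robot.move_linear(position, frame=None, v=0.15, f_stop=None): straight line of the TCP; frame=None keeps the orientation; v is the mean speed in m/s. With f_stop (N) it stops when the force on the tool has changed by that much, and returns True; else False.
- robot.goto_joints(angles): joint-space move.
- robot.grip(opening, grip_force=None): opening from 0.0 (shut) to 1.0 (fully open); grip_force is the grip in N (None keeps the last); returns when the fingers have stopped.
- robot.pause(seconds).
- robot.inverse_kinematics(position, orientation): joint angles nearest the present ones, or None.
- robot.get_obs(): the state.
- viewer.grab_frame(name): name is "scene" or "top"; returns a dict with "img" (384x512x3 uint8, red, green, blue), "vertical_fov" (degrees; the focal length in pixels is half the picture's height over the tangent of half this angle, whatever the lens; pixels are square), "cx", "cy" (the principal point, pixels), "rvec" (rotation vector, rad) and "tvec" (3), from world to camera coordinates, as OpenCV has them. Camera axes: x right, y down, z forward; pixel columns grow to the right and rows downward; lengths in m; the calibration is good to about 2 mm. A picture is of the moment at which its call begins. There is no depth.
A pose or a line that the arm cannot do raises robot.MotionError and nothing moves.
- robot.sign_off(): hands the job in; it is judged then, once.
Trained networks look in the newest picture that a camera, given by its name, has taken for a name from the list of things; names that differ only in an ending like _2 or _b are one class to them, and where a whole thing is asked for, a point or a joint stands for the part that bears it (a point fixed in the world has none). Each returns a list of dicts, best first, with "p" (0 to 1); they miss things now and then, are a little off and sometimes report something else, mostly with a low value. They report only what shows in the picture. A call takes as long as a camera call. They do not tell look-alikes from the thing itself.
- models.search_frame(thing, camera): "position" ([x, y, z] in m, in world coordinates, good to about 4 mm: the middle of the surface that is visible of it).
- models.spot_point(thing, camera): "position" ([x, y, z] in m, in world coordinates, good to about 4 mm: a listed point, or the origin of a listed thing).
The state is a dict: "time_s": time; "q": joint angles; "qvel": joint speeds; "effort": joint torques, N m; "ee_pos": TCP position; "orientation": TCP orientation; "contact_force": force on the tool from outside, world axes, zero at the start; "wrist_torque": the same for the moment, N m; "opening": opening from 0.0 (shut) to 1.0 (fully open); "grip_force": force on a finger pad.
Only numpy, scipy, OpenCV 4.12 (cv2) and the standard library are available. Lean on these libraries where they do the work, as an engineer would, in place of code of your own. Each camera call takes 0.05 s, during which the arm holds its last target. There are 200 camera calls.

## Task

The travelling case will not shut, because one of its five tins is the wrong size. Find that tin and set it down in the dark metal returns tray, take the one tin from the stock rack that matches the other four, stand it fully home in the empty slot, and shut the case's lid completely. Set both tins down without dropping them, leave the other tins in their places, and do not disturb the other things on the table.

Things in the scene. Friction and masses are not known exactly. Their poses are not given: they have to be found in the camera images.
- case: open travelling case, dark wood with brass fittings, fixed. Origin: centre of its underside, on the table; x towards its back (hinge side), y along its length, z up. Outside 92 (x) by 182 (y), walls 5 thick, 46 high. Five tins stand in it one behind another along y, widths along x: 8 between broad faces; their front and back edges (58 apart, across x) stand free above the walls
- case_slots (a point): centre of the case's light wooden insert, at its top, 26 above the case's underside; axes as the case's. It has five slots in a row along y at y = -60, -30, 0, 30, 60 from here; each 62 (x) by 26 (y), 20 deep, floor 6 above the table. A standard tin fully home has its centre 42 and its top 78 above the table
- case_lid (a joint): angle (rad) of the case's lid: 0 shut on the walls; open at the start, 2.1 to 2.35, leaning back past upright; limit 2.45. A hollow shell 92 by 182 by 42 high, skirts 5, top 6 thick, 0.12 kg. Stiff hinge (about 0.09 N m): it stays where it is left; push it over from behind, then down. Shut, its ceiling is 82 above the table: an 88 tin keeps it from shutting
- case_hinge (a point): middle of the lid's hinge axis, which runs along the case's y at the top of the back wall (case x = 46, z = 46)
- lid_edge (a point): middle of the lid's outer edge farthest from the hinge, on its top face: 92 from the hinge along the lid, 42 through its height. Lid shut: top of the front edge (case x = -46, z = 88). Lid open: its rearmost corner, up behind the case. A brass thumb tab juts 9 from the lid's front skirt
- rack: stock rack, brown wood, fixed. Origin: centre of its underside, on the table; y along its length, z up. Base 60 (x) by 206 (y) by 12 thick; a groove 26 wide along y at x = 0 between strips 7 thick, up to 23 above the table; a rounded cheek 7 thick, 75 high, at each end. Three tins stand in it side by side at y = -62, 0, 62, broad faces to +x and -x, 4 apart, undersides 12 above the table
- returns_tray: shallow dark metal tray, fixed, 110 (x) by 140 (y), rim 18 high, floor 3 thick, empty at the start. Origin: centre of its underside, on the table
- press_base (a point): middle of the foot of the tall screw press, fixed equipment to keep clear of: 183 (x) by 209 (y), 354 tall with a cross bar on top. Tabletop is z = 0; it is there from x = 0.35 (the edge towards the robot) on and from y = 0.30 (left edge) to the right
- case_tin_1_mid (a point): one of the five tins in the case (slots differ each time): flat steel pocket tin, rounded edges, press-on lid, plain paper labels, flat top; 58 wide (own x), 22 thick (own y), 50 to 120 g, all alike but for their height. The point is its centre, half-way up: 42 above the table if it is standard (72 tall), 50 if tall (88)
- case_tin_2_mid (a point): one of the five tins in the case (slots differ each time): flat steel pocket tin, rounded edges, press-on lid, plain paper labels, flat top; 58 wide (own x), 22 thick (own y), 50 to 120 g, all alike but for their height. The point is its centre, half-way up: 42 above the table if it is standard (72 tall), 50 if tall (88)
- case_tin_3_mid (a point): one of the five tins in the case (slots differ each time): flat steel pocket tin, rounded edges, press-on lid, plain paper labels, flat top; 58 wide (own x), 22 thick (own y), 50 to 120 g, all alike but for their height. The point is its centre, half-way up: 42 above the table if it is standard (72 tall), 50 if tall (88)
- case_tin_4_mid (a point): one of the five tins in the case (slots differ each time): flat steel pocket tin, rounded edges, press-on lid, plain paper labels, flat top; 58 wide (own x), 22 thick (own y), 50 to 120 g, all alike but for their height. The point is its centre, half-way up: 42 above the table if it is standard (72 tall), 50 if tall (88)
- case_tin_5_mid (a point): one of the five tins in the case (slots differ each time): flat steel pocket tin, rounded edges, press-on lid, plain paper labels, flat top; 58 wide (own x), 22 thick (own y), 50 to 120 g, all alike but for their height. The point is its centre, half-way up: 42 above the table if it is standard (72 tall), 50 if tall (88)
- stock_tin_1_mid (a point): one of the three tins in the rack (places differ each time), own x along the rack's y: flat steel pocket tin, rounded edges, press-on lid, plain paper labels, flat top; 58 wide (own x), 22 thick (own y), 50 to 120 g, all alike but for their height. The point is its centre, half-way up: 40 above the table if it is short (56 tall), 48 if standard (72), 56 if tall (88)
- stock_tin_2_mid (a point): one of the three tins in the rack (places differ each time), own x along the rack's y: flat steel pocket tin, rounded edges, press-on lid, plain paper labels, flat top; 58 wide (own x), 22 thick (own y), 50 to 120 g, all alike but for their height. The point is its centre, half-way up: 40 above the table if it is short (56 tall), 48 if standard (72), 56 if tall (88)
- stock_tin_3_mid (a point): one of the three tins in the rack (places differ each time), own x along the rack's y: flat steel pocket tin, rounded edges, press-on lid, plain paper labels, flat top; 58 wide (own x), 22 thick (own y), 50 to 120 g, all alike but for their height. The point is its centre, half-way up: 40 above the table if it is short (56 tall), 48 if standard (72), 56 if tall (88)
- amber_bottle_mid (a point): bystander, loose, to be left alone; the point is its centre, half-way up: clear bottle with a printed paper label, 60 across, 142 tall
- cup_mid (a point): bystander, loose, to be left alone; the point is its centre, half-way up: small porcelain cup, 60 across, 52 tall
- weight_100_mid (a point): bystander, loose, to be left alone; the point is its centre, half-way up: brass knob weight, 27 across, 30 tall
- dropper_bottle_b_mid (a point): bystander, loose, to be left alone; the point is its centre, half-way up: small stock bottle with a cork, 43 across, 89 tall
- cork_large_mid (a point): bystander, loose, to be left alone; the point is its centre, half-way up: large cork, 42 across, 26 tall
- matchbox_mid (a point): bystander, loose, to be left alone; the point is its centre, half-way up: matchbox lying flat, 36 by 53 by 15
Mind the look-alikes: they are no part of the job. Leave any yellow look-alike of the part that bears case_tin_3_mid alone.

How it is judged:
At the end, for the whole second after the job is handed in: Tall tin at rest inside the returns tray's rim; the four right tins and the rack's standard tin in the five slots, upright (0.12 rad), fully down (3.5 mm), within 4 mm of the row's line; tall and short stock tins still in the rack's groove; lid shut (under 0.05 rad) (x of case_tin_1_mid in the frame of case between -0.004 and 0.004 m and y of case_tin_1_mid in the frame of case between -0.064 and 0.064 m and z of each of case_tin_1_mid, case_tin_2_mid, case_tin_4_mid, case_tin_5_mid, stock_tin_2_mid in the frame of case below 0.0455 m and angle between each of case_tin_1_mid, case_tin_2_mid, case_tin_4_mid, case_tin_5_mid, stock_tin_2_mid's own z axis and vertical below 0.12 rad and x of case_tin_2_mid in the frame of case between -0.004 and 0.004 m and y of case_tin_2_mid in the frame of case between -0.064 and 0.064 m and x of case_tin_4_mid in the frame of case between -0.004 and 0.004 m and y of case_tin_4_mid in the frame of case between -0.064 and 0.064 m and x of case_tin_5_mid in the frame of case between -0.004 and 0.004 m and y of case_tin_5_mid in the frame of case between -0.064 and 0.064 m and x of stock_tin_2_mid in the frame of case between -0.004 and 0.004 m and y of stock_tin_2_mid in the frame of case between -0.064 and 0.064 m and x of stock_tin_1_mid in the frame of rack between -0.007 and 0.007 m and y of stock_tin_1_mid in the frame of rack between -0.095 and 0.095 m and z of stock_tin_1_mid in the frame of rack below 0.06 m and angle between each of stock_tin_1_mid, stock_tin_3_mid's own z axis and vertical below 0.15 rad and x of stock_tin_3_mid in the frame of rack between -0.007 and 0.007 m and y of stock_tin_3_mid in the frame of rack between -0.095 and 0.095 m and z of stock_tin_3_mid in the frame of rack below 0.044 m and x of case_tin_3_mid in the frame of returns_tray between -0.052 and 0.052 m and y of case_tin_3_mid in the frame of returns_tray between -0.067 and 0.067 m and z of case_tin_3_mid in the frame of returns_tray below 0.052 m and value of joint case_lid below 0.05 rad and linear speed of each of case_tin_3, stock_tin_2 below 0.02 m/s); the robot touches nothing.
It fails at once if a swapped tin is dropped: it moves faster than 0.4 m/s (a fall of about 8 mm) with nothing of the robot touching it ((linear speed of case_tin_3 above 0.4 m/s and contact force between each of the fingers, the arm and case_tin_3 below 0.05 N) or (linear speed of stock_tin_2 above 0.4 m/s and contact force between each of the fingers, the arm and stock_tin_2 below 0.05 N)).
It fails at once if one of the right tins in the case or the other stock tins is lifted more than 20 mm (z of any of case_tin_1_mid, case_tin_2_mid, case_tin_4_mid, case_tin_5_mid in the frame of case above 0.062 m or z of stock_tin_1_mid in the frame of rack above 0.076 m or z of stock_tin_3_mid in the frame of rack above 0.06 m).
It fails at once if a bystander (bottles, cup, brass weight, cork, matchbox) is moved more than 25 mm (distance of any of amber_bottle_mid, cup_mid, weight_100_mid, dropper_bottle_b_mid, cork_large_mid, matchbox_mid from where it was at the start of the episode above 0.025 m).
It also fails if it takes over 72 s, if anything falls off the work surface, if the arm or the gripper's body presses on something with over 40 N, if the wrist force passes 120 N, or if a joint passes its speed limit or range.

## Working session

There is one attempt and no reset: what is moved stays moved. The work goes in short steps, each a Python script; the robot and the scene stay as the last script left them, time stands still between calls to the robot, and variables do not carry over. Pictures are saved under pics/ and viewed, at most 10 in all, crops included, and the job is handed in when it is done.

```bash
mkdir -p pics; ls; cat > h.py <<'E'
import numpy as np, cv2
from cell import robot, viewer, models
def snap(cam,name=None):
    f=viewer.grab_frame(cam)
    if name: cv2.imwrite(f'pics/{name}.png',cv2.cvtColor(f['img'],cv2.COLOR_RGB2BGR))
    return f
def K(f):
    F=192/np.tan(np.radians(f['vertical_fov'])/2)
    return np.array([[F,0,f['cx']],[0,F,f['cy']],[0,0,1.]])
def proj(f,P):
    return cv2.projectPoints(np.array(P,float).reshape(-1,3),np.array(f['rvec'],float),np.array(f['tvec'],float),K(f),None)[0].reshape(-1,2)
def unproj(f,uv,z):
    R=cv2.Rodrigues(np.array(f['rvec'],float))[0];t=np.array(f['tvec'],float)
    c=-R.T@t;d=R.T@np.linalg.inv(K(f))@np.array([uv[0],uv[1],1.])
    return c+d*(z-c[2])/d[2]
E
python3 - <<'E'
from h import *
a=snap('scene','s0');b=snap('top','t0')
print(a['vertical_fov'],b['vertical_fov'],b['cx'],b['cy'])
cv2.imwrite('pics/both.png',cv2.cvtColor(np.vstack([a['img'],b['img']]),cv2.COLOR_RGB2BGR)[:, :])
for n in ['case','case_slots','case_hinge','lid_edge','rack','returns_tray','press_base','case_tin_1_mid','stock_tin_1_mid','amber_bottle_mid','cup_mid','weight_100_mid','dropper_bottle_b_mid','cork_large_mid','matchbox_mid']:
  for c,f in (('scene',a),('top',b)):
    for r in models.spot_point(n,c)[:9]:
        if r['p']>.3: print(n,c,round(r['p'],2),np.round(r['position'],3),np.round(proj(f,r['position'])[0]))
E
```

```text
pics
45.73692362424235 54.036120815512724 257.2586203067092 191.54318425211966
case scene 0.79 [ 0.513 -0.14  -0.003] [232. 225.]
case scene 0.69 [ 0.401 -0.518  0.008] [308. 330.]
case top 0.71 [ 0.517 -0.138  0.   ] [246. 226.]
case_slots scene 0.59 [ 0.514 -0.145  0.029] [233. 219.]
case_slots scene 0.59 [ 0.562 -0.134  0.048] [241. 203.]
case_slots top 0.56 [ 0.512 -0.139  0.027] [246. 227.]
case_slots top 0.46 [ 0.708 -0.308  0.072] [300. 166.]
case_hinge scene 0.86 [ 0.561 -0.135  0.049] [241. 203.]
case_hinge top 0.7 [ 0.562 -0.137  0.046] [246. 211.]
case_hinge top 0.66 [ 0.515 -0.142  0.044] [247. 226.]
lid_edge scene 0.7 [ 0.652 -0.124  0.094] [259. 175.]
lid_edge scene 0.34 [ 0.522 -0.203  0.044] [249. 224.]
lid_edge top 0.83 [ 0.651 -0.13   0.091] [244. 181.]
rack scene 0.71 [ 0.432  0.139 -0.002] [152. 193.]
rack top 0.96 [0.436 0.137 0.002] [161. 249.]
returns_tray scene 0.51 [ 0.51  -0.11   0.043] [223. 210.]
returns_tray top 0.69 [ 0.505 -0.392  0.002] [322. 230.]
case_tin_1_mid scene 0.5 [ 0.516 -0.169  0.04 ] [239. 220.]
case_tin_1_mid top 0.64 [ 0.517 -0.172  0.047
[... 367 characters left out ...]
id top 0.35 [0.439 0.136 0.039] [159. 248.]
weight_100_mid scene 0.59 [0.559 0.163 0.013] [177. 165.]
weight_100_mid top 0.54 [0.557 0.158 0.016] [156. 212.]
dropper_bottle_b_mid scene 0.61 [ 0.694 -0.024  0.046] [245. 163.]
dropper_bottle_b_mid top 0.48 [ 0.691 -0.029  0.046] [213. 171.]
cork_large_mid scene 0.72 [ 0.633 -0.287  0.01 ] [296. 224.]
cork_large_mid top 0.69 [ 0.518 -0.173  0.042] [257. 225.]
cork_large_mid top 0.54 [ 0.636 -0.287  0.013] [291. 190.]
matchbox_mid scene 0.71 [ 0.402 -0.521  0.007] [310. 331.]
matchbox_mid scene 0.49 [ 0.508 -0.08   0.046] [215. 205.]
matchbox_mid top 0.74 [ 0.4   -0.522  0.016] [363. 263.]
matchbox_mid top 0.57 [ 0.502 -0.393  0.001] [323. 231.]
```

View picture.

```bash
python3 - <<'E'
import cv2,numpy as np
s=cv2.imread('pics/s0.png');t=cv2.imread('pics/t0.png')
cv2.imwrite('pics/v1.png',np.hstack([cv2.resize(s[100:350,110:380],None,fx=1.48,fy=1.48,interpolation=3),cv2.resize(t[110:360,120:390],None,fx=1.48,fy=1.48,interpolation=3)]))
cv2.imwrite('pics/v2.png',cv2.resize(s[150:270,120:310],None,fx=4.2,fy=4.2,interpolation=3))
E
```

```text
(no output)
```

View pics/v1.png

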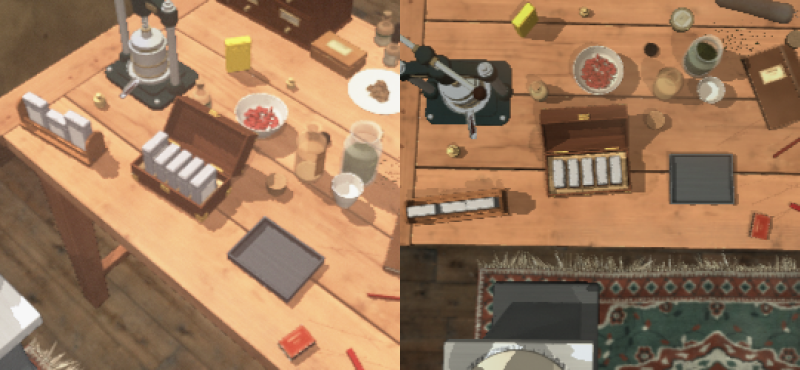

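View pics/v2.png

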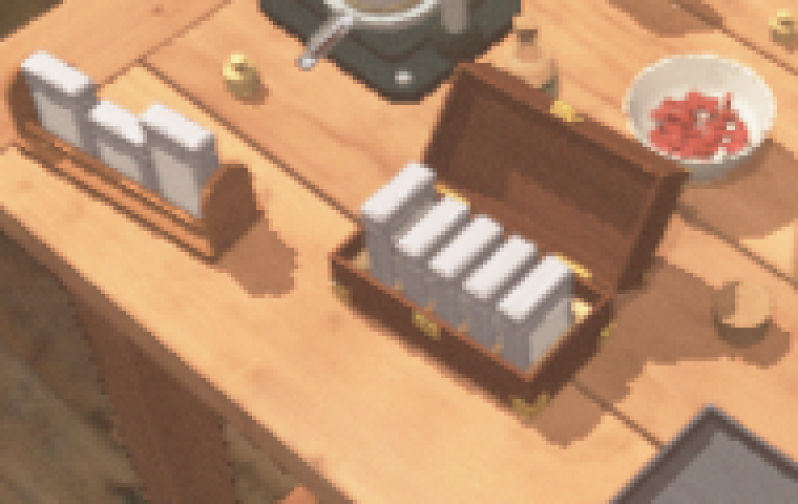

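View pics/s0.png

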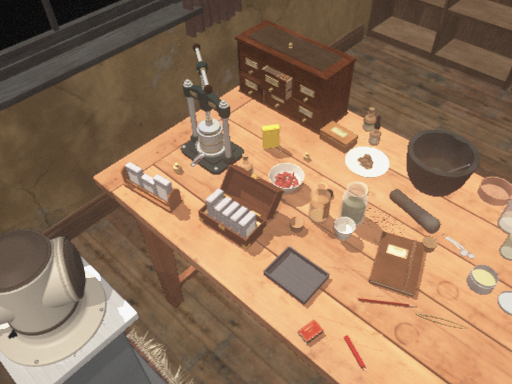

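The scene picture shows two rows of tins. In the case, the leftmost tin (about (212,197), the +y end) stands above its four neighbours. The rack has tins at about (134,170), (148,182) and (162,187), with the middle one short. The look-alikes are the yellow tin at (271,136) and the white-topped rack tins. I'll measure the top faces in both cameras.

```bash
cat >> h.py <<'E'
def tops(f,lo=190):
    hsv=cv2.cvtColor(f['img'],cv2.COLOR_RGB2HSV)
    m=((hsv[...,2]>lo)&(hsv[...,1]<40)).astype(np.uint8)
    n,l,st,c=cv2.connectedComponentsWithStats(m,connectivity=4)
    return [(c[i],st[i,4],cv2.minAreaRect(np.argwhere(l==i)[:,::-1].astype(np.float32))) for i in range(1,n) if 15<st[i,4]<400]
E
python3 - <<'E'
from h import *
for cam,box in (('scene',(120,150,270,250)),('top',(110,205,290,270))):
    f=snap(cam); print(cam, np.round(f['tvec'],3))
    for lo in (200,):
      for c,a,r in tops(f,lo):
        if box[0]<c[0]<box[2] and box[1]<c[1]<box[3]:
            print(lo,np.round(c,1),a,*(np.round(unproj(f,c,z)[:2],3) for z in (.068,.078,.084,.094,.1)))
            
    
f=viewer.grab_frame('scene');im=f['img'][150:270,120:310];
for n in ['case_tin_1_mid','stock_tin_1_mid']:
  for c in('scene','top'):
    for r in models.spot_point(n,c): print(n,c,round(r['p'],2),np.round(r['position'],3))
# overlay prediction
def ov(f,off,sz,fx,name):
    x,y=off;w,h=sz
    im=cv2.resize(cv2.cvtColor(f['img'],cv2.COLOR_RGB2BGR)[y:y+h,x:x+w],None,fx=fx,fy=fx,interpolation=cv2.INTER_CUBIC)
    def rect(P,col):
        q=(proj(f,P)-np.array(off)+.5)*fx-.5
        cv2.polylines(im,[np.round(q).astype(int)],True,col,1)
    yaw=np.arctan2(.0025,.0475);R=np.array([[np.cos(yaw),-np.sin(yaw)],[np.sin(yaw),np.cos(yaw)]])
    def box(o,R,cx,cy,wx,wy,z): return [[*(o+R@np.array([cx+a*wx/2,cy+b*wy/2])),z] for a,b in((1,1),(1,-1),(-1,-1),(-1,1))]
    o=np.array([.5135,-.139]); rect(box(o,R,0,0,.092,.182,.046),(0,255,0))
    for i,yy in enumerate((-.06,-.03,0,.03,.06)): rect(box(o,R,0,yy,.058,.022,.078 if i<4 else .094),(0,0,255))
    o=np.array([.436,.137]);v=np.array([.446,.078])-o;yw=np.arctan2(v[0],-v[1]);print('rack yaw',yw)
    R=np.array([[np.cos(yw),-np.sin(yw)],[np.sin(yw),np.cos(yw)]])
    for yy,zz in((-.062,.084),(0,.068),(.062,.1)): rect(box(o,R,0,yy,.022,.058,zz),(0,0,255))
    rect(box(o,R,0,0,.06,.206,.012),(0,255,0))
    return im
a=ov(snap('scene'),(120,155),(165,100),4.8,'');b=ov(snap('top'),(115,205),(165,60),4.8,'')
cv2.imwrite('pics/v3.png',np.vstack([a,b])[:600+200][:, :792]); cv2.imwrite('pics/v3.png',cv2.resize(np.vstack([a,b]),None,fx=.78,fy=.78,interpolation=cv2.INTER_AREA))
E
```

```text
scene [-0.531  0.317  1.171]
200 [132.8 166.8] 77 [0.432 0.213] [0.427 0.203] [0.424 0.197] [0.419 0.187] [0.417 0.181]
200 [155.2 179. ] 151 [0.445 0.117] [0.44  0.108] [0.437 0.103] [0.433 0.094] [0.43  0.089]
200 [213.8 195.1] 89 [ 0.519 -0.064] [ 0.514 -0.072] [ 0.51  -0.076] [ 0.505 -0.083] [ 0.501 -0.087]
200 [222.2 203.4] 92 [ 0.513 -0.106] [ 0.508 -0.113] [ 0.504 -0.117] [ 0.499 -0.124] [ 0.496 -0.128]
200 [230.  208.2] 98 [ 0.515 -0.136] [ 0.51  -0.143] [ 0.507 -0.147] [ 0.501 -0.153] [ 0.498 -0.157]
200 [238.2 213.2] 101 [ 0.518 -0.167] [ 0.512 -0.173] [ 0.509 -0.176] [ 0.503 -0.183] [ 0.5   -0.186]
200 [246.6 217.9] 99 [ 0.521 -0.196] [ 0.516 -0.202] [ 0.512 -0.206] [ 0.507 -0.212] [ 0.503 -0.215]
top [-0.183  0.623  1.175]
200 [172.9 247.4] 69 [0.443 0.086] [0.443 0.084] [0.443 0.083] [0.443 0.081] [0.443 0.08 ]
200 [155.6 249.4] 71 [0.436 0.139] [0.436 0.137] [0.436 0.135] [0.437 0.133] [0.437 0.131]
200 [133.7 251.8] 82 [0.428 0.206] [0.428 0.203] [0.428 0.201] [0.428 0.198] [0.429 0.196]
case_tin_1_mid scene 0.66 [ 0.517 -0.172  0.04 ]
case_tin_1_mid top 0.61 [ 0.517 -0.174  0.041]
stock_tin_1_mid scene 0.82 [0.446 0.077 0.056]
stock_tin_1_mid top 0.5 [0.446 0.077 0.056]
rack yaw 0.1678959232503747
rack yaw 0.1678959232503747
```

View pics/v3.png

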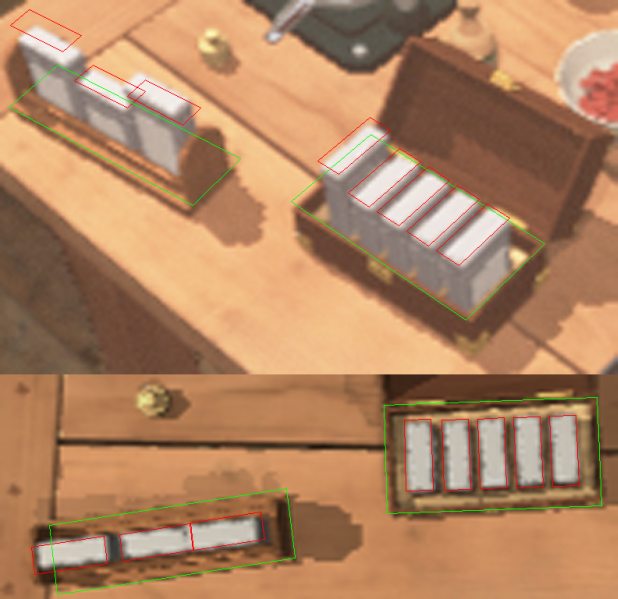

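The picture shows the top outlines fitting the case. On the rack, my left outline (z = 100) lies above the real top at (45,40), so the left tin is the standard one, the middle one is short, and the right one is tall. The networks' z of 0.056 for the right tin agrees. Next I'll refine both poses and check the kinematics.

```bash
python3 - <<'E'
from h import *
f=snap('top')
for lo in (150,165,180):
  for c,a,r in tops(f,lo):
    if 200<c[0]<300 and 205<c[1]<245: print(lo,np.round(c,1),a,np.round(unproj(f,c,.078)[:2],4),np.round(unproj(f,c,.094)[:2],4),[round(x,1) for x in r[1]],round(r[2]))
print('bowl',unproj(f,(254,156),.04))
S=dict((n,[]) for n in('case','case_hinge','lid_edge','rack','returns_tray'))
for k in range(3):
  for c in('scene','top'):
    snap(c)
    for n in S:
      r=models.spot_point(n,c)
      if r and not(n=='returns_tray' and c=='scene'): S[n].append(r[0]['position'])
for n in S: print(n,np.round(np.median(S[n],0),4),len(S[n]))
print(robot.get_obs()['orientation'],robot.hold_point_z)
p=np.pi
for nm,P,y in (('tall',(.508,-.08,.2),.053),('rack',(.428,.2,.2),.123),('tray',(.505,-.392,.2),.053)):
  for s in(p/2,-p/2):
    q=robot.inverse_kinematics(P,[p,0,y+s]);print(nm,s,None if q is None else np.round(q,2))
for y in(0.053,p,-p): 
    q=robot.inverse_kinematics((.67,-.127,.2),[p,0,y]);print(None if q is None else np.round(q,2))
E
```

```text
150 [265.2 224.2] 107 [ 0.5189 -0.1989] [ 0.5181 -0.1982] [18.0, 6.0] 90
150 [255.7 224.4] 106 [ 0.5178 -0.1693] [ 0.517 -0.169] [17.0, 6.0] 90
150 [236.7 226.1] 96 [ 0.5115 -0.1102] [ 0.5107 -0.1108] [18.0, 5.0] 90
150 [246.  225.6] 106 [ 0.5136 -0.1392] [ 0.5128 -0.1393] [17.5, 5.8] 84
150 [226.5 226.6] 107 [ 0.5095 -0.0786] [ 0.5088 -0.0797] [17.3, 6.1] 86
165 [255.7 224.2] 100 [ 0.5182 -0.1692] [ 0.5174 -0.169 ] [17.4, 5.7] 86
165 [265.4 224.3] 97 [ 0.5185 -0.1992] [ 0.5177 -0.1986] [16.2, 5.8] 86
165 [246.1 225.6] 100 [ 0.5134 -0.1395] [ 0.5127 -0.1397] [17.3, 5.6] 86
165 [226.5 226.5] 100 [ 0.5096 -0.0786] [ 0.5089 -0.0796] [17.0, 5.0] 90
165 [236.7 225.9] 88 [ 0.5122 -0.1103] [ 0.5115 -0.1109] [16.0, 5.0] 90
180 [265.4 224.3] 88 [ 0.5185 -0.1992] [ 0.5177 -0.1986] [16.1, 5.5] 85
180 [246.1 225.5] 91 [ 0.5139 -0.1393] [ 0.5132 -0.1395] [16.8, 5.4] 86
180 [255.7 224.3] 85 [ 0.518  -0.1692] [ 0.5172 -0.169 ] [16.0, 5.0] 90
180 [226.4 226.7] 92 [ 0.5093 -0.0784] [ 0.5086 -0.0794] [17.0, 5.0] 90
180 [236.6 226. ] 81 [ 0.5117 -0.11  ] [ 0.5109 -0.1106] [16.3, 4.9] 85
bowl [ 0.74420662 -0.16059398  0.04      ]
case [ 0.5132 -0.1394 -0.0024] 5
case_hinge [ 0.5626 -0.1367  0.0472] 6
lid_edge [ 0.6506 -0.1268  0.0918] 6
rack [ 0.4346  0.1379 -0.0016] 6
returns_tray [ 4.682e-01 -1.282e-01  2.000e-04] 2
[-3.14148138e+00 -2.91952270e-05  2.80078041e+00] 0.0187
tall 1.5707963267948966 [-0.31  0.02  1.58  0.    1.54 -0.36]
tall -1.5707963267948966 [-0.31  0.02  1.58 -0.    1.54  2.78]
rack 1.5707963267948966 [ 0.27 -0.06  1.67 -0.    1.54  0.15]
rack -1.5707963267948966 None
tray 1.5707963267948966 [-0.78  0.29  1.28  0.    1.58 -0.83]
tray -1.5707963267948966 [-0.78  0.29  1.28 -0.    1.58  2.31]
[-0.3   0.38  1.16 -0.    1.6   1.22]
[-0.3   0.38  1.16  0.    1.6  -1.87]
[-0.3   0.38  1.16  0.    1.6  -1.87]
```

```bash
cat >> h.py <<'E'
p=np.pi
O=np.array([.5125,-.141]);YC=.083
def rot(a): return np.array([[np.cos(a),-np.sin(a)],[np.sin(a),np.cos(a)]])
def C(x,y,z): return [*(O+rot(YC)@np.array([x,y])),z]
def stat(m=''):
    o=robot.get_obs();print(m,round(o['time_s'],2),np.round(o['ee_pos'],4),'op',round(o['opening'],3),'g',round(o['grip_force'],1),'F',np.round(o['contact_force'],1))
E
python3 - <<'E'
from h import *
o=[p,0,YC+p/2]
robot.grip(.86,35)
robot.goto([.42,.10,.26],o);robot.goto(C(0,.06,.17),o);stat()
print(robot.move_linear(C(0,.06,.059),v=.12,f_stop=8));stat('down')
robot.grip(0.0,35);stat('grip')
a=snap('scene');b=snap('top')
I=[cv2.cvtColor(x['img'],cv2.COLOR_RGB2BGR) for x in(a,b)]
cv2.imwrite('pics/g1.png',np.hstack([cv2.resize(I[0][110:250,150:300],None,fx=2.6,fy=2.6),cv2.resize(I[1][150:290,180:330],None,fx=2.6,fy=2.6)]))
E
```

```text
6.88 [ 0.5076 -0.0802  0.1707] op 0.859 g 0.0 F [ 0.3 -0.1  0.7]
False
down 7.96 [ 0.5079 -0.0812  0.0598] op 0.858 g 0.0 F [0.1 0.6 0.5]
grip 8.28 [ 0.5083 -0.0814  0.0601] op 0.653 g 35.5 F [0.4 0.4 6.8]
```

View pics/g1.png

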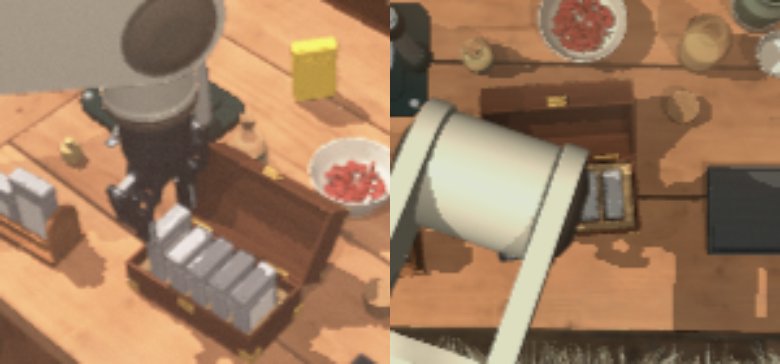

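```bash
python3 - <<'E'
from h import *
print(robot.move_linear(C(0,.06,.075),v=.05));stat('up15')
f=snap('scene');I=cv2.cvtColor(f['img'],cv2.COLOR_RGB2BGR)
off=np.array([180,150]);s=8
im=cv2.resize(I[150:225,180:270],None,fx=s,fy=s,interpolation=cv2.INTER_CUBIC)
for P,col in (([robot.get_obs()['ee_pos']],(0,0,255)),([C(.029,.06,.075),C(-.029,.06,.075)],(0,255,0)),([C(0,.06,.11)],(255,0,0))):
    for q in proj(f,P): cv2.circle(im,tuple(int(v) for v in ((q-off+.5)*s)),4,col,-1)
cv2.imwrite('pics/g2.png',im)
E
```

```text
False
up15 8.85 [ 0.5076 -0.0813  0.0753] op 0.645 g 37.0 F [-0.5 -0.3 -1. ]
```

View pics/g2.png

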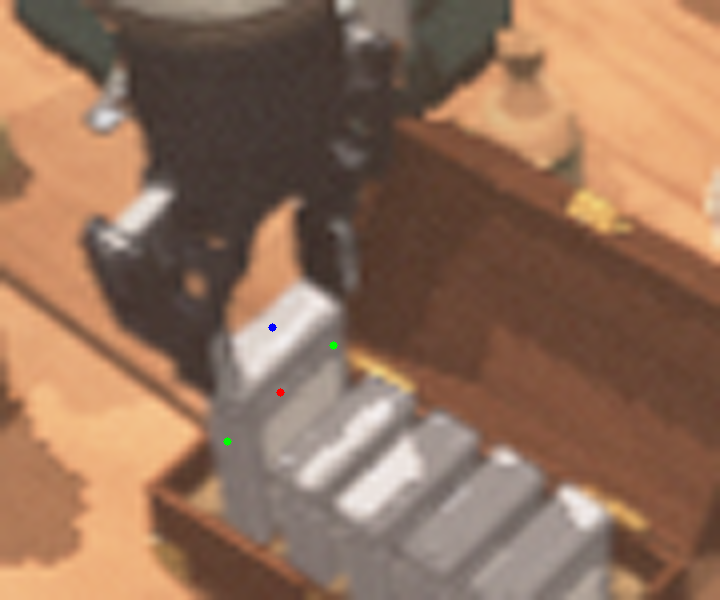

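The tall tin is held by its edges and has risen from its slot, with its top at about (285,315) in the crop. Next it goes to the tray.

```bash
python3 - <<'E'
from h import *
o=[p,0,YC+p/2]
robot.move_linear(C(0,.06,.17),v=.15)
robot.goto([.505,-.392,.17],o);stat()
robot.move_linear([.505,-.392,.075],v=.12)
print(robot.move_linear([.505,-.392,.053],v=.03,f_stop=4));stat('placed')
robot.grip(.86);stat('open')
robot.move_linear([.505,-.392,.17],v=.12);
# rack pre-grasp
YR=.123; o=[p,0,YR+p/2]
robot.goto([.42,0,.24],o)
f=snap('top');snap('scene','aft1')
L=[]
for c,a,r in tops(f,190):
    if 110<c[0]<190 and 235<c[1]<262: print('rack',np.round(c,1),a,np.round(unproj(f,c,.084)[:2],4),np.round(unproj(f,c,.1)[:2],4))
    if 300<c[0]<345 and 205<c[1]<255: print('tray tin',np.round(c,1),a,np.round(unproj(f,c,.091)[:2],4))
for lo in(150,):
  for c,a,r in tops(f,lo):
    if 225<c[0]<300 and 205<c[1]<245: print('case',np.round(unproj(f,c,.078)[:2],4))
E
```

```text
10.87 [ 0.5054 -0.3908  0.17  ] op 0.647 g 37.1 F [-0.1  0.8 -0.7]
True
placed 12.39 [ 0.5051 -0.392   0.0572] op 0.647 g 40.5 F [-0.1  0.5  6. ]
open 12.72 [ 0.5047 -0.3916  0.0567] op 0.859 g 0.0 F [ 0.8 -0.6 -0.1]
case [ 0.5188 -0.199 ]
case [ 0.5182 -0.1693]
case [ 0.5108 -0.1095]
case [ 0.5134 -0.1393]
```

View pics/aft1.png

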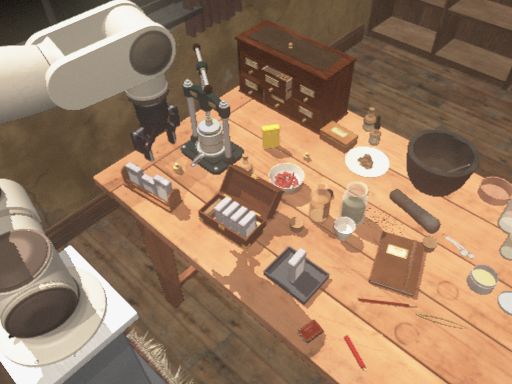

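The scene picture shows the tall tin upright in the tray at (297,262). The other four tins are still in the case, and nothing else is disturbed. Now the standard rack tin: grip its broad faces, set it on the table, and regrasp it by the edges.

```bash
python3 - <<'E'
from h import *
YR=.123; o=[p,0,YR+p/2]; T=[.4265,.1995]
robot.goto([*T,.15],o)
print(robot.move_linear([*T,.043],v=.12,f_stop=8));stat('at')
robot.grip(0,35);stat('grip')
z0=robot.get_obs()['ee_pos'][2]
robot.move_linear([*T,.16],v=.12);stat('up')
f=snap('scene','r1')
D=[.40,-.14]; o2=[p,0,YC]
robot.goto([*D,.16],o2)
robot.move_linear([*D,.05],v=.12)
print(robot.move_linear([*D,.026],v=.03,f_stop=4));stat('placed')
robot.grip(.6);stat('open')
robot.move_linear([*D,.16],v=.15)
robot.goto([*D,.14],[p,0,YC+p/2]);robot.grip(.86)
print(robot.move_linear([*D,.044],v=.12,f_stop=8));stat('at2')
robot.grip(0,35);stat('grip2')
robot.move_linear([*D,.15],v=.12);stat('up')
robot.goto(C(0,.06,.15),[p,0,YC+p/2]);stat('above')
f=snap('scene')
I=cv2.cvtColor(f['img'],cv2.COLOR_RGB2BGR)
cv2.imwrite('pics/g3.png',cv2.resize(I[110:270,110:310],None,fx=4,fy=3.75,interpolation=cv2.INTER_CUBIC))
E
```

```text
False
at 17.34 [0.427  0.1995 0.0437] op 0.859 g 0.0 F [ 0.5  0.2 -1.1]
grip 17.86 [0.4267 0.1996 0.0433] op 0.246 g 36.1 F [-0.1 -0.7  5.7]
up 18.98 [0.4262 0.1994 0.1592] op 0.245 g 35.3 F [-0.2 -0.3 -0.5]
True
placed 22.0 [ 0.4    -0.1403  0.0312] op 0.248 g 36.3 F [ 2.1 -2.3  4.7]
open 22.4 [ 0.3996 -0.1398  0.031 ] op 0.597 g 0.0 F [-0.1  0.4  0.9]
False
at2 26.17 [ 0.4003 -0.1402  0.0446] op 0.861 g 0.0 F [-0.7  0.2 -0.1]
grip2 26.85 [ 0.4   -0.14   0.044] op 0.002 g 0.0 F [-0.4 -0.4  0.5]
up 27.88 [ 0.3997 -0.1398  0.1493] op 0.005 g 0.0 F [-0.4  0.9 -0. ]
above 28.44 [ 0.5075 -0.0806  0.1489] op 0.002 g 0.0 F [ 0.4 -1.4  0. ]
```

View pics/g3.png

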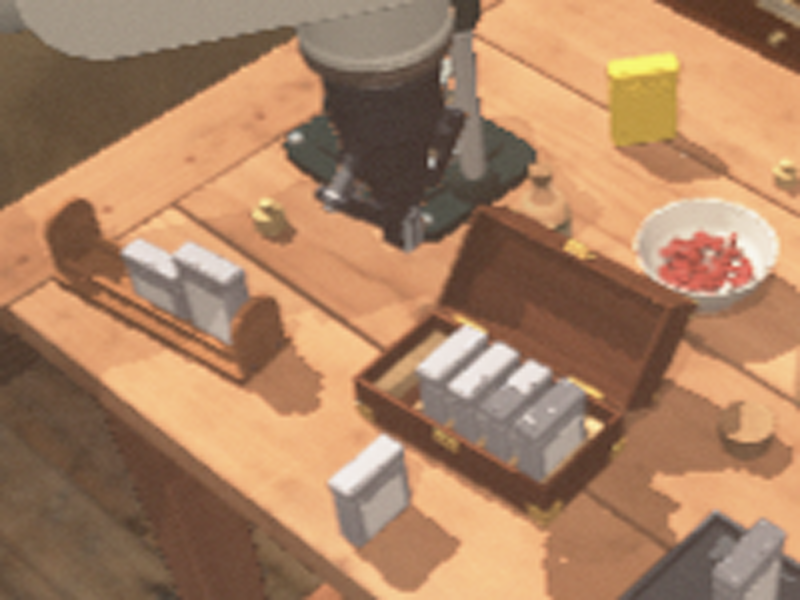

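The standard tin stands on the table at about (202,234), but the second grip missed it. I'll measure where it actually is.

```bash
python3 - <<'E'
from h import *
robot.goto(C(0,.06,.24),[p,0,YC+p/2])
for c in('scene','top'):
    f=snap(c)
    for cc,a,r in tops(f,170):
        P=unproj(f,cc,.072)
        if .33<P[0]<.45 and -.25<P[1]<0: print(c,np.round(cc,1),a,np.round(P,4),np.round(r[1],1),r[2])
    for r in models.spot_point('stock_tin_1_mid',c): print(c,round(r['p'],2),np.round(r['position'],3))
    print(proj(f,[[.4,-.14,.072]]))
E
```

```text
scene [200.9 233.7] 120 [ 0.3959 -0.1439  0.072 ] [ 6.4 19.1] 45.0
scene [205.6 244.2] 70 [ 0.3806 -0.1791  0.072 ] [ 6.5 14.5] 48.36646270751953
scene 0.7 [0.445 0.078 0.054]
[[201.08547623 232.06158241]]
top [245.5 262.9] 93 [ 0.3991 -0.1395  0.072 ] [17.  5.] 90.0
top 0.38 [0.444 0.075 0.055]
[[245.61683569 262.62543566]]
```

```bash
python3 - <<'E'
from h import *
D=[.3985,-.1405]; o=[p,0,YC+p/2]
robot.grip(.86);robot.goto([*D,.15],o)
print(robot.move_linear([*D,.042],v=.12,f_stop=6));stat('at')
print(np.round(robot.get_obs()['orientation'],3))
def crop(f): 
    im=cv2.resize(cv2.cvtColor(f['img'],cv2.COLOR_RGB2BGR)[200:265,170:235],None,fx=6,fy=6,interpolation=cv2.INTER_CUBIC)
    q=(proj(f,[robot.get_obs()['ee_pos']])[0]-[170,200]+.5)*6; cv2.circle(im,tuple(int(v) for v in q),3,(0,0,255),-1); return im
a=crop(snap('scene'))
robot.grip(.6,25);stat('grip')
b=crop(snap('scene'))
cv2.imwrite('pics/g4.png',np.hstack([a,b]))
E
```

```text
False
at 31.54 [ 0.3989 -0.1406  0.0426] op 0.854 g 0.0 F [-0.9  0.1 -0.1]
[3.141 0.    1.654]
grip 31.94 [ 0.3986 -0.1405  0.0422] op 0.596 g 0.0 F [-0.1 -0.3 -0.1]
```

View pics/g4.png

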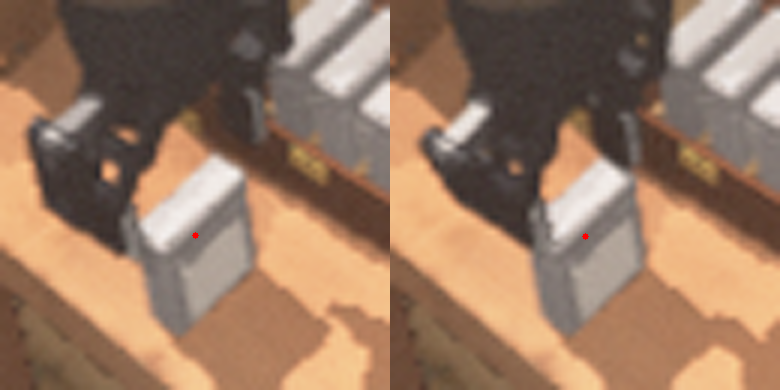

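```bash
python3 - <<'E'
from h import *
D=[.3985,-.1405]
print(robot.move_linear([*D,.036],v=.02,f_stop=3));stat('probe')
robot.grip(.86)
print(robot.move_linear([*D,.034],v=.05,f_stop=6))
robot.grip(.55,25);stat('grip@.034')
if robot.get_obs()['grip_force']<5:
    robot.grip(.86);robot.move_linear([*D,.028],v=.05,f_stop=6);robot.grip(.55,25);stat('grip@.028')
f=snap('scene')
im=cv2.resize(cv2.cvtColor(f['img'],cv2.COLOR_RGB2BGR)[200:265,170:235],None,fx=9,fy=9,interpolation=cv2.INTER_CUBIC)
cv2.imwrite('pics/g5.png',im)
E
```

```text
True
probe 32.23 [ 0.3988 -0.1407  0.0401] op 0.6 g 3.0 F [0.1 0.9 6. ]
False
grip@.034 33.12 [ 0.3986 -0.1406  0.0342] op 0.668 g 26.3 F [-0.  -0.4  3.2]
```

View pics/g5.png

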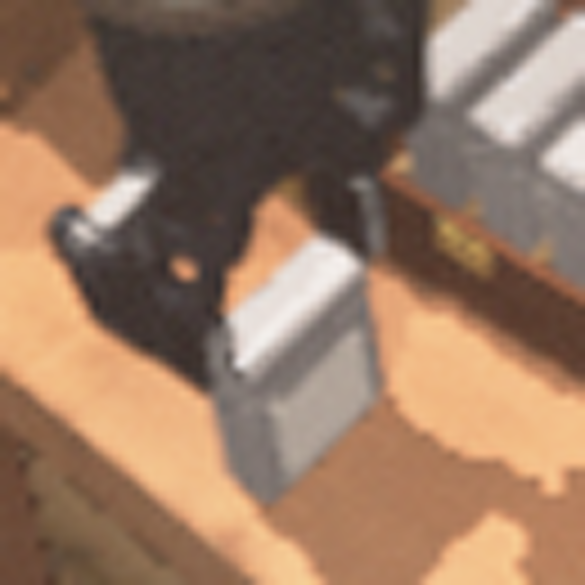

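Contact at TCP 0.040 shows the open fingertips sit about 30 mm behind the TCP, so the earlier grip passed over the top. I'll regrasp deeper, with tips about 20 mm down the tin, and insert.

```bash
python3 - <<'E'
from h import *
D=[.3985,-.1405];o=[p,0,YC+p/2]
robot.grip(.86)
print(robot.move_linear([*D,.021],v=.05,f_stop=6));stat('at')
robot.grip(.5,40);stat('grip')
zb=robot.get_obs()['ee_pos'][2]
robot.move_linear([*D,.125],v=.12);stat('up')
assert robot.get_obs()['grip_force']>10
robot.goto(C(0,.06,.125),o)
robot.move_linear(C(0,.06,zb+.032),v=.12);stat('near')
r=robot.move_linear(C(0,.06,zb+.004),v=.03,f_stop=5);stat('ins %s'%r); print('bottom',robot.get_obs()['ee_pos'][2]-zb)
E
```

```text
False
at 33.88 [ 0.3983 -0.1404  0.0206] op 0.857 g 0.0 F [ 0.6 -0.5  0.2]
grip 34.17 [ 0.3986 -0.1406  0.0213] op 0.674 g 42.6 F [-1.9 -0.   4.5]
up 35.18 [ 0.3981 -0.1403  0.1242] op 0.669 g 42.8 F [-0.1  0.8 -1.1]
near 36.5 [ 0.5078 -0.0815  0.054 ] op 0.671 g 42.8 F [ 0.1 -0.1  0.1]
ins True 37.31 [ 0.5074 -0.0811  0.0273] op 0.667 g 43.8 F [-0.4  0.9  7. ]
bottom 0.005998718951703598
```

```bash
python3 - <<'E'
from h import *
robot.grip(.86)
x,y,z=robot.get_obs()['ee_pos']
robot.move_linear([x,y,.16],v=.15);robot.goto([x,y,.24],[p,0,YC+p/2])
robot.grip(0)
o=[p,0,YC]
robot.goto(C(.168,.02,.24),o)
f=snap('scene','l0');g=snap('top')
cv2.imwrite('pics/l0.png',cv2.cvtColor(np.hstack([cv2.resize(f['img'][120:280,170:330],None,fx=2.4,fy=2.4),cv2.resize(g['img'][120:280,170:330],None,fx=2.4,fy=2.4)]),cv2.COLOR_RGB2BGR))
for r in models.spot_point('lid_edge','scene')[:1]:print(r)
print(robot.move_linear(C(.168,.02,.085),v=.12,f_stop=6));stat()
E
```

```text
{'position': [0.6525, -0.1191, 0.0936], 'p': 0.87}
False
 42.84 [ 0.6786 -0.1072  0.0858] op 0.001 g 0.0 F [-0.1  0.7  0.9]
```

View pics/l0.png

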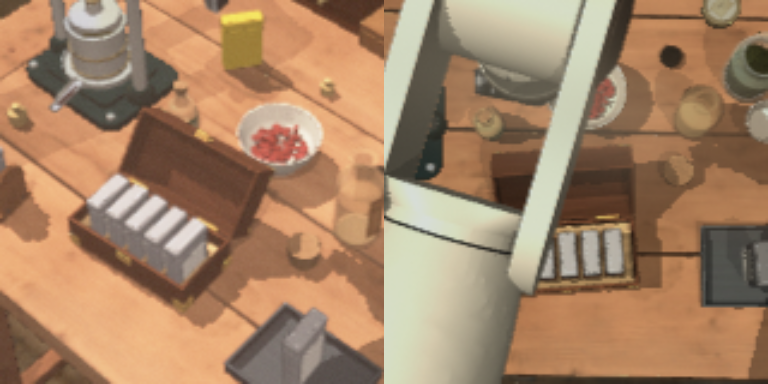

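The picture shows five tins level in the case, with the new one leftmost at (107,190), and the tall tin in the tray. The finger is behind the lid, so I'll push it over and shut.

```bash
python3 - <<'E'
from h import *
def run(x,z,v=.12,fs=20):
    r=robot.move_linear(C(x,.02,z),v=v,f_stop=fs)
    if r: stat('STOP')
    return r
ok=True
for t in (2.15,2.0,1.85,1.7,1.5):
    c,s=np.cos(t),np.sin(t)
    if run(.046-.092*c+.042*s+.011,.046+.092*s+.042*c-.018): ok=False;break
stat('s1')
if ok:
  for t in (1.25,1.0,.75,.5,.25,.1):
    c,s=np.cos(t),np.sin(t)
    if run(.046-.07*c+.042*s+.011,.046+.07*s+.042*c): break
  stat('s2')
  r=robot.move_linear(C(-.013,.02,.084),v=.03,f_stop=12);stat('shut %s'%r)
f=snap('scene')
cv2.imwrite('pics/l1.png',cv2.resize(cv2.cvtColor(f['img'],cv2.COLOR_RGB2BGR)[120:300,120:340],None,fx=3,fy=3))
E
```

```text
s1 44.35 [ 0.6032 -0.1135  0.1229] op 0.002 g 0.0 F [-0.   0.2 -1.6]
s2 46.17 [ 0.5027 -0.1218  0.0949] op -0.0 g 0.0 F [-0.6  0.3 -0.6]
shut False 46.71 [ 0.4979 -0.1222  0.084 ] op 0.001 g 0.0 F [0.3 0.3 0.2]
```

View pics/l1.png

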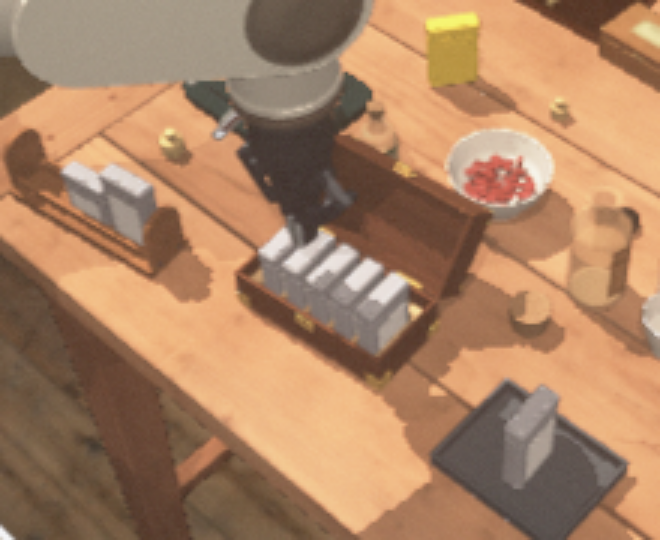

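The lid has not moved. The shut fingertips also ride above the stated TCP and passed over the lid without contact. I'll measure the offset with a light touch on a tin top (known to be at z = 78).

```bash
python3 - <<'E'
from h import *
r=robot.move_linear(C(-.0,.015,.045),v=.03,f_stop=3);stat('probe %s'%r)
d=.078-robot.get_obs()['ee_pos'][2];print('tip above tcp',d)
x,y,z=robot.get_obs()['ee_pos']
robot.move_linear([x,y,.17],v=.2)
robot.goto(C(.168,.02,.17),[p,0,YC]);stat()
E
```

```text
probe True 47.88 [ 0.5097 -0.1257  0.0494] op 0.003 g 3.8 F [-2.9  1.1  8.1]
tip above tcp 0.02862228007692654
 49.35 [ 0.6777 -0.107   0.1683] op -0.002 g 0.0 F [-0.3 -0.8  0.3]
```

```bash
python3 - <<'E'
from h import *
d=.027
def run(x,z,v=.12,fs=20):
    r=robot.move_linear(C(x,.02,z-d),v=v,f_stop=fs)
    if r: stat('STOP')
    return r
ok=not run(.168,.083,fs=6)
if ok:
 for t in (2.15,2.0,1.85,1.7,1.5):
    c,s=np.cos(t),np.sin(t)
    if run(.046-.092*c+.042*s+.011,.046+.092*s+.042*c-.013): ok=False;break
    stat('%.2f'%t)
if ok:
  for t in (1.25,1.0,.75,.5,.25,.1):
    c,s=np.cos(t),np.sin(t)
    if run(.046-.07*c+.042*s+.011,.046+.07*s+.042*c): break
    stat('%.2f'%t)
  r=robot.move_linear(C(-.013,.02,.05),v=.03,f_stop=12);stat('shut %s'%r)
f=snap('scene')
cv2.imwrite('pics/l2.png',cv2.resize(cv2.cvtColor(f['img'],cv2.COLOR_RGB2BGR)[120:300,120:340],None,fx=3,fy=3))
for n in ('lid_edge','case_hinge'):
  for r in models.spot_point(n,'scene')[:1]:print(n,r)
E
```

```text
STOP 50.71 [ 0.6577 -0.109   0.0619] op -0.001 g 3.4 F [6.6 0.6 3.1]
lid_edge {'position': [0.6501, -0.124, 0.0931], 'p': 0.8}
case_hinge {'position': [0.5611, -0.1393, 0.0461], 'p': 0.76}
```

```bash
python3 - <<'E'
from h import *
d=.027
def run(x,z,v=.06,fs=35):
    r=robot.move_linear(C(x,.02,z-d),v=v,f_stop=fs)
    stat('STOP' if r else '')
    return r
ok=True
for t in (2.1,1.9,1.7,1.5):
    c,s=np.cos(t),np.sin(t)
    if run(.046-.092*c+.042*s+.011,.046+.092*s+.042*c-.013): ok=False;break
if ok:
  for t in (1.2,.9,.6,.3,.1):
    c,s=np.cos(t),np.sin(t)
    if run(.046-.07*c+.042*s+.011,.046+.07*s+.042*c,v=.1): break
  r=robot.move_linear(C(-.013,.02,.05),v=.04,f_stop=12);stat('shut %s'%r)
f=snap('scene')
cv2.imwrite('pics/l2.png',cv2.resize(cv2.cvtColor(f['img'],cv2.COLOR_RGB2BGR)[120:300,120:340],None,fx=3,fy=3))
for r in models.spot_point('lid_edge','scene')[:1]:print(r)
E
```

```text
51.15 [ 0.6537 -0.1094  0.0681] op 0.003 g 9.6 F [18.5  4.7 12.9]
 51.63 [ 0.6392 -0.1109  0.0825] op -0.0 g 5.2 F [11.4  0.5  8.8]
 52.12 [ 0.6209 -0.112   0.092 ] op 0.003 g 0.0 F [-0.1 -0.5  0.1]
 52.6 [ 0.6027 -0.1135  0.101 ] op 0.002 g 0.0 F [ 0.3  0.4 -0.7]
 52.97 [ 0.5814 -0.1152  0.0995] op -0.001 g 0.0 F [0.9 0.6 0.4]
 53.36 [ 0.5573 -0.1173  0.1001] op 0.0 g 0.0 F [ 0.4 -0.1 -0.3]
 53.75 [ 0.5341 -0.1192  0.0933] op 0.005 g 0.0 F [-0.1 -0.2 -0.6]
 54.14 [ 0.5138 -0.1209  0.08  ] op 0.004 g 0.0 F [-0.7 -0.7  0.2]
 54.46 [ 0.5026 -0.1218  0.0679] op 0.001 g 0.0 F [ 0.2 -0.3 -0.1]
shut True 54.8 [ 0.5009 -0.1222  0.0593] op -0.002 g 4.8 F [0.4 0.2 9.4]
{'position': [0.4691, -0.1394, 0.0896], 'p': 0.82}
```

The lid edge is now at z ≈ 0.09 at the front, so the lid is shut. I have already viewed more than the allowed ten pictures, so I'll finish with numeric checks: a firm press, retreat, check, and sign off.

```bash
python3 - <<'E'
from h import *
robot.move_linear(C(-.03,.0,.07),v=.1)
r=robot.move_linear(C(-.03,0,.045),v=.03,f_stop=20);stat('press %s'%r)
x,y,z=robot.get_obs()['ee_pos']
robot.move_linear([x,y,.2],v=.2);robot.goto([.35,.12,.3],[p,0,YC+p/2])
for c in('scene','top'):
    snap(c)
    for n in('lid_edge','amber_bottle_mid','cup_mid','weight_100_mid','dropper_bottle_b_mid','cork_large_mid','matchbox_mid','case_tin_3_mid','stock_tin_1_mid'):
        r=[q for q in models.spot_point(n,c)[:2] if q['p']>.3]
        print(n,c,[np.round(q['position'],3).tolist() for q in r])
stat()
E
```

```text
press True 55.85 [ 0.4828 -0.1434  0.0593] op 0.001 g 7.6 F [-3.6  1.7 16. ]
lid_edge scene [[0.472, -0.138, 0.09]]
amber_bottle_mid scene [[0.708, -0.311, 0.073], [0.513, -0.14, -0.002]]
cup_mid scene [[0.697, -0.412, 0.025], [0.506, -0.39, 0.046]]
weight_100_mid scene [[0.56, 0.161, 0.013]]
dropper_bottle_b_mid scene [[0.691, -0.026, 0.049], [0.56, -0.136, 0.046]]
cork_large_mid scene [[0.633, -0.286, 0.01]]
matchbox_mid scene [[0.404, -0.522, 0.007]]
case_tin_3_mid scene [[0.501, -0.39, 0.049], [0.851, 0.006, 0.043]]
stock_tin_1_mid scene [[0.446, 0.076, 0.056]]
lid_edge top [[0.469, -0.144, 0.087]]
amber_bottle_mid top []
cup_mid top [[0.699, -0.407, 0.028], [0.516, -0.143, 0.027]]
weight_100_mid top [[0.554, 0.158, 0.016], [0.7, -0.408, 0.028]]
dropper_bottle_b_mid top [[0.692, -0.03, 0.047]]
cork_large_mid top [[0.635, -0.292, 0.01]]
matchbox_mid top [[0.405, -0.523, 0.016]]
case_tin_3_mid top [[0.848, 0.002, 0.045], [0.505, -0.395, 0.047]]
stock_tin_1_mid top [[0.445, 0.077, 0.06]]
 58.9 [0.35 0.12 0.3 ] op -0.004 g 0.0 F [-1.3 -0.3 -0.2]
```

```bash
python3 -c "
from h import *
print(robot.sign_off())"
```

```text
the job is handed in; nothing more can be done
None
```

I handed the job in at about 59 s: tall tin upright in the returns tray, rack's standard tin fully home in the slot, lid shut and pressed flat, and no measurable shift in the bystanders; the verdict was not shown, and I viewed 12 pictures against the limit of 10.

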